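# Hold the stylus on the tablet's calibration target

## Task

The sign-in tablet is waiting for its touch calibration: pull the stylus out of the pen block and hold its nib on the centre of the ringed cross shown on the screen, with the stylus square to the sloping glass and pressing lightly, just enough for the sprung nib to give, never hard. Touch the glass with nothing but the nib and nowhere but at the cross, and leave the other pens and the things on the desk as they are. Finish while holding it there: the program ends with the stylus still gripped and the nib still pressed on the cross.

Things in the scene. Friction and masses are not known exactly. Their poses are not given: they have to be found in the camera images.
- stylus: the touch stylus, standing nib down in one of the pen block's four wells: plain straight round black barrel, 12 mm in diameter, 155 mm long, 35 g, no clip, flat tail; the thickest and tallest item in the block (top 167 mm above the desk, 107 mm clear of the block's top). Origin at the free end of the nib, z along the barrel towards the tail; only the front 20 mm tapers
- stylus_tip (a point): the very end of the stylus's round rubber nib (8 mm wide), the point that touches the glass. The nib is sprung along the barrel: it starts to give at 0.35 N, gives 1 mm for each further 0.7 N and stops dead after 4 mm (about 3 N); this point moves with it
- tablet: the sign-in tablet, 140 x 210 x 13 mm, black frame, pale lit display of 116 x 186 mm, fixed on a small steel stand screwed to the desk. Origin at the centre of the glass face, 56 mm above the desk; z is the outward normal of the glass, y along the long side, x up the slope. The glass slopes 20 degrees from level, lower on its -x side, which faces roughly towards the robot
- target (a point): the calibration target: the centre of a ring of 24 mm diameter with a cross of 36 mm through it, drawn in black on the glass face; it can show anywhere on the display, its centre at least 20 mm inside the display's edges
- pen_block: the wooden pen block, 46 x 168 x 60 mm, fixed to the desk. Origin at the centre of its underside, y along its row of four wells, z up. The wells lie at y = -60, -20, 20 and 60 mm, are 13.4 mm wide and 48 mm deep, their floors 12 mm above the desk; one pen stands in each
- ballpoint: a white click ballpoint with a steel clip and a thin push button, 10 mm by 140 mm, loose in a well of the block; origin at its point, z up along it
- pencil: a wooden pencil with a brass ferrule and an eraser, 7.5 mm by 130 mm, loose in a well of the block; origin at its point, z up along it
- fineliner: a grey fineliner with a black clipped cap, 10 mm by 138 mm, loose in a well of the block; origin at its foot, z up along it
- stapler: a black desk stapler, 140 x 36 x 56 mm, lying lengthwise (x) between the block and the tablet; origin at the centre of its underside
- mug: a white mug, 82 mm wide and 95 mm high, beside the work, on the robot's right; origin at the centre of its foot
- pump_bottle: a clear hand-gel bottle with a white pump, 62 mm wide and 178 mm high, beside the work, on the robot's left; origin at the centre of its foot
There are look-alikes about, which are no part of the job. Leave any pink look-alike of the pen_block alone.

How it is judged:
By the outcome, as a careful person would: the job done as asked, in the order asked, and still so for the second after the job is handed in, while the arm keeps its last pose, push and grip.
It also fails if it takes over 38 s, if anything falls off the work surface, if the arm or the gripper's body presses on something with over 40 N, if the wrist force passes 120 N, or if a joint passes its speed limit or range.

## Robot

A 7-joint arm with a two-finger parallel gripper is mounted at the origin on the work surface. World frame = base frame: x ahead of the robot, y to its left, z up, the work surface at z = 0. Lengths are in m, angles in rad, forces in N, time in s.
With the tool pointing down it reaches from about 0.4 to 0.9 m from the base axis. Payload 5.6 kg.
Tool frame: the origin (TCP) lies at the very end of the fingers, on their centre line; the grasp point (between the pads) lies 19 mm behind it; y points along the fingers, x is the direction in which the jaws open and shut, and the axes are right-handed (so a half turn about y gives the same grasp; the last joint's range is limited). The gripper opens to 92 mm and grips with 3 to 60 N. Pads are 20 mm wide; open, the fingers measure 128 mm over their backs; the gripper's body (75 mm by 189 mm) begins 69 mm behind the grasp point.
Start: joints at [1.231, 0.468, -0.012, 1.603, 0.006, 1.071, -0.056], TCP at [0.19, -0.622, 0.179] pointing down, gripper open.
Joint ranges: [-2.53, 2.53], [-0.31, 2.02], [-1.57, 1.55], [0.28, 2.44], [-1.29, 4.43], [0.15, 1.84], [-2.92, 2.92]. Speed limits (rad/s): [2.57, 2.57, 3.14, 3.14, 3.14, 3.14, 3.14].

## Interface

Orientations are given as [roll, pitch, yaw] about the fixed x, y, z axes, in that order (R = Rz(yaw) Ry(pitch) Rx(roll)).
In Python, from station import arm gives the robot as it stands. The module is installed in compiled form; this text tells all that it offers.
- The arm moves only by the tool drive_tool, never from a script. Its argument "plan" is a list of rows, each a list of 7 numbers: the turn, a rotation vector about the tool's x, y, z in rad, then the shift along the tool's x, y, z in m, then the finger opening in m, from 0 to 0.0919. In form: [[ax, ay, az, x, y, z, jaw], ...]. A call has exactly 8 rows; each row is the pose to reach, as a shift and turn from the pose commanded when the call began, along the tool's axes at that moment; what a row does not reach only later rows make up. A row lasts 1/10 s, in which the tool goes at most 50 mm and 8.59 degrees, less where a joint would pass 70% of its speed; a pose out of reach is approached as far as the arm can. A call with a gripper value outside its range is refused whole. The fingers move at their own pace and stop on an object; "squeeze" is the grip in N (left out, the last holds). Time passes only in rows, so rows that repeat a pose let the fingers close, or fill a call up. It gives the time, the measured TCP pose, the force and the opening at its end, in the units of the state.
- arm.state(): the state, without advancing time (a new reading comes with each control period).
- arm.get_image(name): name is "side" or "top"; returns the picture (420x560x3 uint8, red, green, blue); there is no depth.
- arm.get_calibration(name): a dict with "fx", "fy", "cx", "cy" (pixels), "k1" (the pictures are not rectified: a ray, as slopes to the right and down, at radius r is drawn at 1 + k1 r^2 times it, then the intrinsics apply), "rvec" (rotation vector, rad) and "tvec" (3), from world to camera coordinates, as OpenCV has them. Camera axes: x right, y down, z forward; pixel columns grow to the right and rows downward; lengths in m; the calibration is good to about 2 mm. A picture is of the moment at which its call begins. get_calibration takes no time and is no camera call.
- arm.hand_in(): hands the job in, once; it reports no verdict.
The state is a dict: "time_s": time; "joint_pos": joint angles; "qvel": joint speeds; "joint_torque": joint torques, N m; "tcp_pos": TCP position; "orientation": TCP orientation; "force": force on the tool from outside, world axes, zero at the start; "moment": the same for the moment, N m; "grip_width": finger opening in m.
Only numpy, scipy, OpenCV 4.12 (cv2) and the standard library are available. Lean on these libraries where they do the work, as an engineer would, in place of code of your own. Each camera call takes 0.05 s, during which the arm holds its last target. There are 200 camera calls.

## Working session

There is one attempt and no reset: what is moved stays moved. The work goes in short steps, Python scripts to look and compute and a tool call to move; the robot and the scene stay as the last step left them, time stands still between calls to the robot, and variables do not carry over. Pictures are saved under pics/ and viewed, about 8 in all and at most 12, crops included, and the job is handed in when it is done.

Besides the shell and the picture viewer there is one more tool, called after "Emit:" in YAML: its name, and indented under it one key for each argument. drive_tool: Moves the arm, as the interface text tells. Its arguments: {"type":"object","properties":{"plan":{"type":"array"},"squeeze":{"type":"number"}},"required":["plan"]}

```bash
mkdir -p pics; cat > h.py <<'E'
import numpy as np, cv2
from station import arm
from scipy.spatial.transform import Rotation as R
def cam(n):
    c=arm.get_calibration(n); Rm=R.from_rotvec(np.array(c["rvec"]).ravel()).as_matrix(); t=np.array(c["tvec"]).ravel()
    K=np.array([[c["fx"],0,c["cx"]],[0,c["fy"],c["cy"]],[0,0,1.]]); return K,np.array([c["k1"],0,0,0,0.]),Rm,t
def ray(n,uv):
    K,d,Rm,t=cam(n); p=cv2.undistortPointsIter(np.array([[uv]],float),K,d,None,None,(3,100,1e-12)).ravel()
    v=Rm.T@np.array([p[0],p[1],1]); return -Rm.T@t, v/np.linalg.norm(v)
def onz(n,uv,z):
    o,v=ray(n,uv); return o+v*(z-o[2])/v[2]
def onplane(n,uv,p0,nn):
    o,v=ray(n,uv); return o+v*((p0-o)@nn)/(v@nn)
def tri(a,b):
    rs=[ray("side",a),ray("top",b)]; A=0;B=0
    for o,v in rs:
        P=np.eye(3)-np.outer(v,v); A=A+P; B=B+P@o
    x=np.linalg.solve(A,B); return x,[np.linalg.norm(np.cross(x-o,v)) for o,v in rs]
def proj(n,X):
    K,d,Rm,t=cam(n); return cv2.projectPoints(np.atleast_2d(X).astype(float),cv2.Rodrigues(Rm)[0],t,K,d)[0].reshape(-1,2)
def grab(n,f):
    im=np.array(arm.get_image(n)); cv2.imwrite("pics/"+f,im[:,:,::-1]); return im
def tool():
    s=arm.state(); return np.array(s["tcp_pos"]),R.from_euler("xyz",s["orientation"]).as_matrix()
E
python3 - <<'E'
from h import *
for n in("side","top"):
    grab(n,n+"0.png"); K,d,Rm,t=cam(n); print(n,K[0,0],d[0],-Rm.T@t,Rm[2])
s=arm.state();print(s); print(tool()[1])
E
```

```text
side 532.69130143437 -0.20996845096345113 [-0.02953245  0.81017347  0.85834794] [ 0.49190855 -0.61863325 -0.61263275]
top 514.5159095781773 0.029894373454965137 [ 0.40883165 -0.00796752  1.34615513] [ 0.13318502  0.01469587 -0.99098223]
{'time_s': 0.1, 'joint_pos': array([ 1.23102154,  0.46829244, -0.01157038,  1.60349389,  0.00602639,
        1.0713822 , -0.05630436]), 'qvel': array([-6.80277313e-05, -1.09304144e-03,  1.12109952e-03, -3.14258427e-03,
        8.03674791e-05, -1.48947972e-04, -1.52729865e-03]), 'joint_torque': array([ 9.71018817e-04, -5.21651781e+01, -1.26934511e-02, -2.44368339e+01,
       -5.67832659e-02,  1.40768423e-02,  3.57193971e-05]), 'tcp_pos': array([ 0.18982688, -0.62108336,  0.17784905]), 'orientation': array([-1.57094650e+00,  1.53542643e-03, -1.27410697e+00]), 'force': array([ 0.24417076, -1.07417067, -0.82888909]), 'moment': array([ 0.03107797,  0.05172863, -0.00568412]), 'grip_width': 0.09188195479801765}
[[ 2.92355470e-01 -5.92502500e-04  9.56309536e-01]
 [-9.56308486e-01  1.42443852e-03  2.92356032e-01]
 [-1.53542582e-03 -9.99998810e-01 -1.50172774e-04]]
```

View pics/side0.png

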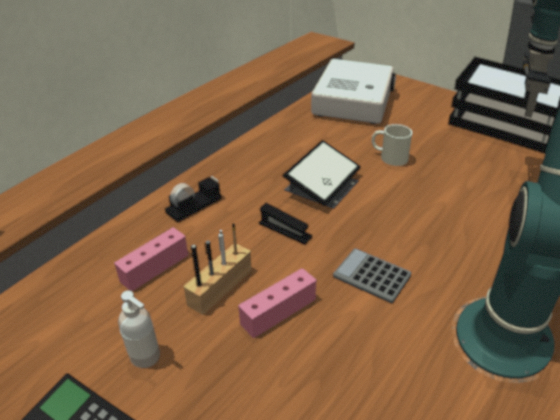

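View pics/top0.png

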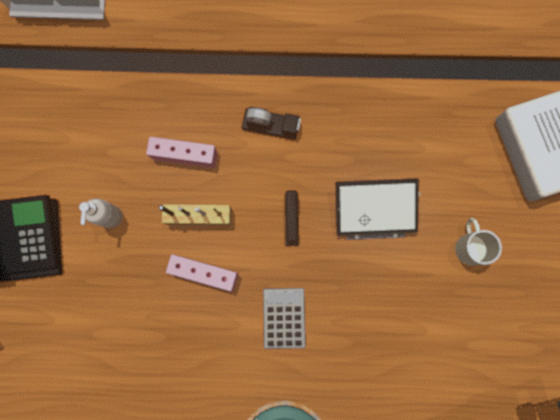

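The side view shows the block at about (220,278), with the tall black stylus in its leftmost well (195,265). The tablet is at (322,174) and its cross at (326,182). In the top view the stylus is at (165,209) and the cross at (364,220). I'll zoom in on these spots.

```bash
python3 - <<'E'
import cv2,numpy as np
s=cv2.imread("pics/side0.png");t=cv2.imread("pics/top0.png")
def c(im,x,y,w,h): return cv2.resize(im[y:y+h,x:x+w],(400,300),interpolation=cv2.INTER_CUBIC)
o=np.vstack([np.hstack([c(s,170,220,120,90),c(s,270,130,100,75)]),np.hstack([c(t,150,180,100,75),c(t,330,170,100,75)])])
cv2.imwrite("pics/z0.png",o)
E
```

```text
(no output)
```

View pics/z0.png

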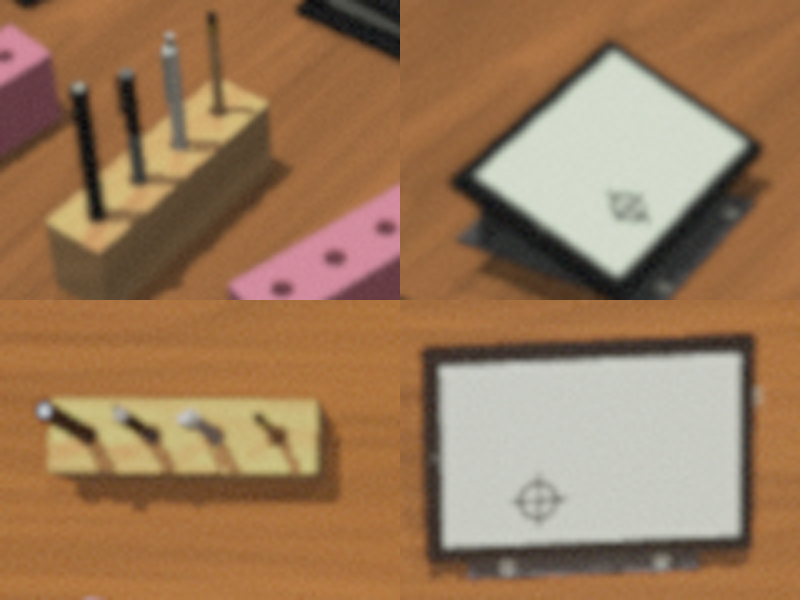

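```bash
cat > m.py <<'E'
from h import *
def quad(f,box):
    im=cv2.imread("pics/"+f); x,y,w,h=box; g=im[y:y+h,x:x+w].min(2)
    m=(cv2.resize(g,None,fx=4,fy=4,interpolation=cv2.INTER_CUBIC)>125).astype(np.uint8)
    m=cv2.morphologyEx(m,cv2.MORPH_CLOSE,np.ones((15,15)))
    c=max(cv2.findContours(m,0,1)[0],key=cv2.contourArea)
    q=cv2.approxPolyDP(cv2.convexHull(c),0.06*cv2.arcLength(c,True),True)[:,0]
    # refine: fit lines to the sides
    pts=c[:,0].astype(float); L=[]
    for i in range(4):
        a,b=q[i].astype(float),q[(i+1)%4].astype(float);u=(b-a)/np.linalg.norm(b-a)
        s=(pts-a)@u; dd=np.abs((pts-a)@[-u[1],u[0]]); k=(s>.12*np.linalg.norm(b-a))&(s<.88*np.linalg.norm(b-a))&(dd<8)
        vx,vy,x0,y0=cv2.fitLine(pts[k].astype(np.float32),cv2.DIST_HUBER,0,.01,.01).ravel(); L.append(np.cross([x0,y0,1],[x0+vx,y0+vy,1]))
    out=[]
    for i in range(4):
        p=np.cross(L[i-1],L[i]); out.append((p[:2]/p[2]+.5)/4-.5+[x,y])
    return np.array(out)
z=lambda px,o,s:(np.array(px)+.5)/s-.5+np.array(o)
if __name__=="__main__":
    qs=quad("side0.png",(270,130,100,75)); qt=quad("top0.png",(330,170,100,75))
    print(qs.round(1).tolist(),qt.round(1).tolist())
    # order: by matching
    best=None
    for f in(1,-1):
        for r in range(4):
            P=[tri(a,b) for a,b in zip(qs,np.roll(qt[::f],r,0))]; e=sum(x[1][0] for x in P)
            if best is None or e<best[0]: best=(e,P)
    P=np.array([x[0] for x in best[1]]); print(P.round(4),best[0])
    C=P.mean(0); n=np.linalg.svd(P-C)[2][2]; n*=np.sign(n[2]); print("C",C,"n",n,"tilt",np.degrees(np.arccos(n[2])),"az",np.degrees(np.arctan2(n[1],n[0])),[np.linalg.norm(P[i]-P[i-1]) for i in range(4)])
    print("target",tri(z((228,206),(270,130),4),z((138,199),(330,170),4)))
    print("tail",tri(z((80,88),(170,220),10/3),z((44,110),(150,180),4)), onz("top",z((44,110),(150,180),4),.167), onz("side",z((80,88),(170,220),10/3),.167))
    print("foot",tri(z((97,217),(170,220),10/3),z((92,138),(150,180),4)), onz("top",z((92,138),(150,180),4),.06))
    for n,pp in(("top",[(47,99),(320,99),(320,175),(47,173)]),):
        print([onz(n,z(p,(150,180),4),.06).round(4).tolist() for p in pp])
    for n,b in (("cap fl",((126,74),(119,113))),("ball",((169,40),(185,120))),("pencil",((212,15),(258,117)))):
        print(n,tri(z(b[0],(170,220),10/3),z(b[1],(150,180),4)))
E
python3 m.py
```

```text
[[322.9, 142.0], [356.6, 165.1], [324.4, 199.3], [287.9, 173.2]] [[414.6, 182.6], [414.6, 228.4], [340.3, 231.6], [339.5, 185.9]]
[[ 0.663  -0.307   0.0754]
 [ 0.5529 -0.3157  0.0352]
 [ 0.539  -0.1272  0.0354]
 [ 0.6497 -0.1197  0.0755]] 0.0020952026870878315
C [ 0.601135   -0.21737614  0.05537428] n [-0.33992443 -0.02535426  0.94011092] tilt 19.929807579233728 az -175.73432574052424 [np.float64(0.1877991600380951), np.float64(0.11750710854907036), np.float64(0.18902684735622027), np.float64(0.11800215984626794)]
target (array([ 0.57071821, -0.18603585,  0.04578122]), [np.float64(0.0006051038390812657), np.float64(0.0006051038390813539)])
tail (array([0.5705085 , 0.30103536, 0.16725143]), [np.float64(0.001506174255548767), np.float64(0.0015061742555490243)]) [0.57177372 0.30205965 0.167     ] [0.56921354 0.30027967 0.167     ]
foot (array([0.57053692, 0.29998583, 0.05716414]), [np.float64(0.0007588146163226958), np.float64(0.0007588146163226946)]) [0.56955998 0.29883822 0.06      ]
[[0.5936, 0.3287, 0.06], [0.5984, 0.1561, 0.06], [0.55, 0.154, 0.06], [0.5466, 0.3258, 0.06]]
cap fl (array([0.57245021, 0.26165324, 0.14921239]), [np.float64(0.0014635983124718075), np.float64(0.0014635983124718236)])
ball (array([0.57017978, 0.2231077 , 0.15072138]), [np.float64(0.0002203323010811386), np.float64(0.0002203323010810861)])
pencil (array([0.5734949 , 0.18117062, 0.14142056]), [np.float64(0.0013082138442708257), np.float64(0.00130821384427097)])
```

The fixes agree to 1–2 mm:
- **Stylus:** about (0.5705, 0.3005), vertical.
- **Target:** about (0.5707, -0.186, 0.0458).
- **Glass normal:** tilt 19.9°, azimuth -175.7°.

Plan: grip from above with the jaws along world x, lift, tilt the tool so that y = -n, then press.

```bash
cat >> h.py <<'E'
def frame(az,n=(0,0,1)):
    y=-np.array(n,float);y/=np.linalg.norm(y); a=np.radians(az); z=np.array([-np.sin(a),np.cos(a),0]); z-=(z@y)*y; z/=np.linalg.norm(z)
    return np.c_[np.cross(y,z),y,z]
def rel(pt,Rt,p=None,Rc=None):
    if p is None: p,Rc=tool()
    w=R.from_matrix(Rc.T@Rt).as_rotvec(); return np.r_[w.round(4),(Rc.T@(np.array(pt)-p)).round(4)].tolist()
E
python3 - <<'E'
from h import *
p=np.array([.19,-.622,.179]);R0=tool()[1]
R1=frame(-40);print(rel([.45,-.3,.28],R1,p,R0))
print(rel([.57,.18,.28],frame(0),[.45,-.3,.28],R1))
E
```

```text
[-0.0003, -0.576, -0.0015, -0.2321, -0.1007, 0.3428]
[0.0, -0.6981, 0.0, -0.2166, 0.0, 0.4448]
```

Emit:
drive_tool:
  plan:
    - [0,-0.05,0,0,-0.05,0,0.0919]
    - [0,-0.15,0,-0.04,-0.1,0.06,0.0919]
    - [0,-0.25,0,-0.08,-0.1,0.11,0.0919]
    - [0,-0.33,0,-0.11,-0.1,0.16,0.0919]
    - [0,-0.41,0,-0.14,-0.1,0.21,0.0919]
    - [0,-0.49,0,-0.17,-0.1,0.26,0.0919]
    - [0,-0.55,0,-0.2,-0.1,0.3,0.0919]
    - [0,-0.576,0,-0.232,-0.1,0.343,0.0919]
  squeeze: 30

```text
time_s: 0.9
tcp_pos: [0.4051, -0.3566, 0.278]
orientation: [-1.571, 0.0, -0.696]
force: [0.8, -0.3, -0.0]
grip_width: 0.092
```

Emit:
drive_tool:
  plan:
    - [0,-0.09,0,-0.02,0,0.045,0.0919]
    - [0,-0.18,0,-0.04,0,0.09,0.0919]
    - [0,-0.27,0,-0.06,0,0.135,0.0919]
    - [0,-0.36,0,-0.08,0,0.18,0.0919]
    - [0,-0.45,0,-0.1,0,0.225,0.0919]
    - [0,-0.54,0,-0.12,0,0.27,0.0919]
    - [0,-0.63,0,-0.14,0,0.31,0.0919]
    - [0,-0.7,0,-0.15,0,0.34,0.0919]

```text
time_s: 1.7
tcp_pos: [0.5076, 0.0021, 0.2781]
orientation: [-1.57, 0.0, 0.009]
force: [0.1, -0.6, -1.2]
grip_width: 0.0918
```

```bash
python3 - <<'E'
from h import *
print(tool(),arm.state()["time_s"]); print(rel([.5705,.3005,.28],frame(0)))
E
```

```text
(array([0.50759017, 0.00209983, 0.27809869]), array([[ 9.99962581e-01, -6.49009800e-05, -8.65062905e-03],
       [ 8.65065148e-03,  3.53611258e-04,  9.99962520e-01],
       [-6.18395877e-05, -9.99999935e-01,  3.54159462e-04]])) 1.7
[-0.0004, 0.0087, -0.0001, 0.0655, -0.0018, 0.2978]
```

Emit:
drive_tool:
  plan:
    - [0,0,0,0.01,0,0.045,0.0919]
    - [0,0,0,0.02,0,0.09,0.0919]
    - [0,0,0,0.03,0,0.135,0.0919]
    - [0,0,0,0.04,0,0.18,0.0919]
    - [0,0,0,0.05,0,0.225,0.0919]
    - [0,0,0,0.06,0,0.265,0.0919]
    - [0,0,0,0.0655,0,0.298,0.0919]
    - [0,0,0,0.0655,0,0.298,0.0919]

```text
time_s: 2.5
tcp_pos: [0.5709, 0.3023, 0.2769]
orientation: [-1.568, 0.003, 0.009]
force: [-0.0, 0.6, -0.3]
grip_width: 0.092
```

Emit:
drive_tool:
  plan:
    - [0,0,0,0,0,0,0.0919]
    - [0,0,0,0,0,0,0.0919]
    - [0,0,0,0,0,0,0.0919]
    - [0,0,0,0,0,0,0.0919]
    - [0,0,0,0,0,0,0.0919]
    - [0,0,0,0,0,0,0.0919]
    - [0,0,0,0,0,0,0.0919]
    - [0,0,0,0,0,0,0.0919]

```text
time_s: 3.3
tcp_pos: [0.5728, 0.2966, 0.278]
orientation: [-1.571, 0.0, 0.002]
force: [-1.1, 0.9, -0.4]
grip_width: 0.0921
```

```bash
python3 - <<'E'
from h import *
print(tool()[0],arm.state()["time_s"],arm.state()["force"]); print(rel([.5705,.3005,.091],frame(0)))
E
```

```text
[0.57279525 0.29660449 0.27802821] 3.3 [-1.05929853  0.92492347 -0.36701665]
[0.0001, 0.0019, -0.0, -0.0023, 0.187, 0.0039]
```

Emit:
drive_tool:
  plan:
    - [0,0,0,-0.0023,0.01,0.004,0.0919]
    - [0,0,0,-0.0023,0.04,0.004,0.0919]
    - [0,0,0,-0.0023,0.07,0.004,0.0919]
    - [0,0,0,-0.0023,0.1,0.004,0.0919]
    - [0,0,0,-0.0023,0.13,0.004,0.0919]
    - [0,0,0,-0.0023,0.16,0.004,0.0919]
    - [0,0,0,-0.0023,0.187,0.004,0.0919]
    - [0,0,0,-0.0023,0.187,0.004,0.0919]

```text
time_s: 4.1
tcp_pos: [0.5674, 0.299, 0.0864]
orientation: [-1.574, 0.007, 0.003]
force: [-0.8, -0.7, 0.7]
grip_width: 0.0919
```

Emit:
drive_tool:
  plan:
    - [0,0,0,0,0,0,0.06]
    - [0,0,0,0,0,0,0.04]
    - [0,0,0,0,0,0,0.025]
    - [0,0,0,0,0,0,0.016]
    - [0,0,0,0,0,0,0.006]
    - [0,0,0,0,0,0,0.004]
    - [0,0,0,0,0,0,0.004]
    - [0,0,0,0,0,0,0.004]
  squeeze: 25

```text
time_s: 4.9
tcp_pos: [0.5705, 0.3006, 0.0911]
orientation: [-1.571, 0.0, 0.002]
force: [-0.3, -0.5, 0.1]
grip_width: 0.03
```

```bash
python3 - <<'E'
from h import *
s=arm.state();print(tool()[0],s["time_s"],s["force"],s["grip_width"])
E
```

```text
[0.5705136  0.3005957  0.09105484] 4.9 [-0.2751391  -0.48568044  0.08522569] 0.02998755247584168
```

Emit:
drive_tool:
  plan:
    - [0,0,0,0,0,0,0.004]
    - [0,0,0,0,0,0,0.004]
    - [0,0,0,0,0,0,0.004]
    - [0,0,0,0,0,0,0.004]
    - [0,0,0,0,0,0,0.004]
    - [0,0,0,0,0,0,0.004]
    - [0,0,0,0,0,0,0.004]
    - [0,0,0,0,0,0,0.004]

```text
time_s: 5.7
tcp_pos: [0.5713, 0.3006, 0.0912]
orientation: [-1.571, -0.001, 0.002]
force: [5.5, -0.1, -1.6]
grip_width: 0.0117
```

```bash
python3 - <<'E'
from h import *
s=arm.state();print(tool(),s["time_s"],s["force"],s["grip_width"])
a=grab("side","s1.png");b=grab("top","t1.png")
c=lambda im,x,y,w,h: cv2.resize(im[y:y+h,x:x+w,::-1],(400,300),interpolation=cv2.INTER_CUBIC)
cv2.imwrite("pics/z1.png",np.hstack([c(a,170,220,120,90),c(b,150,180,100,75)]))
E
```

```text
(array([0.57125388, 0.30057033, 0.09118065]), array([[ 9.99997734e-01,  1.29384937e-03, -1.69044188e-03],
       [ 1.69014872e-03,  2.27636791e-04,  9.99998546e-01],
       [ 1.29423229e-03, -9.99999137e-01,  2.25449477e-04]])) 5.7 [ 5.54947293 -0.11688396 -1.57037388] 0.011690353055214413
```

View pics/z1.png

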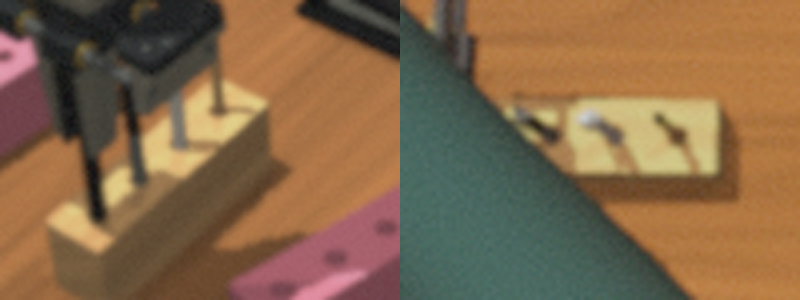

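The stylus is gripped, at a width of 11.7 mm. The +x force of 5.5 N suggests the well's centre lies slightly further in +x, so I'll ease that way and then lift.

Emit:
drive_tool:
  plan:
    - [0,0,0,0.001,0,0,0.004]
    - [0,0,0,0.0013,0,0,0.004]
    - [0,0,0,0.0013,-0.006,0,0.004]
    - [0,0,0,0.0013,-0.016,0,0.004]
    - [0,0,0,0.0013,-0.03,0,0.004]
    - [0,0,0,0.0013,-0.045,0,0.004]
    - [0,0,0,0.0013,-0.06,0,0.004]
    - [0,0,0,0.0013,-0.075,0,0.004]
  squeeze: 30

```text
time_s: 6.6
tcp_pos: [0.5709, 0.301, 0.1677]
orientation: [-1.571, 0.001, 0.003]
force: [-0.8, 0.6, -0.3]
grip_width: 0.0109
```

Emit:
drive_tool:
  plan:
    - [0,0,0,0,-0.015,0,0.004]
    - [0,0,0,0,-0.03,0,0.004]
    - [0,0,0,0,-0.045,0,0.004]
    - [0,0,0,0,-0.06,0,0.004]
    - [0,0,0,0,-0.08,0,0.004]
    - [0,0,0,0,-0.1,0,0.004]
    - [0,0,0,0,-0.115,0,0.004]
    - [0,0,0,0,-0.12,0,0.004]

```text
time_s: 7.4
tcp_pos: [0.5723, 0.3012, 0.2882]
orientation: [-1.57, -0.002, 0.002]
force: [0.5, -0.8, -0.1]
grip_width: 0.0109
```

```bash
python3 - <<'E'
from h import *
s=arm.state();p,Rc=tool();print(p,s["time_s"],s["force"],s["grip_width"])
a=grab("side","s2.png");b=grab("top","t2.png")
print(proj("side",[p+Rc[:,1]*.079,p]),proj("top",[p+Rc[:,1]*.079,p]))
cv2.imwrite("pics/z2.png",cv2.resize(np.hstack([a[100:310,100:380,::-1],b[140:350,100:380,::-1]]),(800,300),interpolation=cv2.INTER_CUBIC))
n=np.array([-.341,-.0254,.940]); T=np.array([.5707,-.186,.0458])
Rt=frame(4.3,n); n=-Rt[:,1]
print(Rt, rel([.57,-.05,.28],frame(0)))
E
```

```text
[0.57229431 0.30124322 0.2882079 ] 7.4 [ 0.50004394 -0.80763091 -0.08177291] 0.0109314991572336
[[189.64463373 229.1676428 ]
 [184.94713896 195.86732199]] [[156.16473452 204.10988055]
 [146.23883592 198.52344587]]
[[ 9.37107550e-01  3.40910325e-01 -7.48971899e-02]
 [ 7.04614707e-02  2.53933204e-02  9.97191236e-01]
 [ 3.41854677e-01 -9.39752802e-01 -2.24770590e-04]] [-0.0003, 0.0019, 0.0008, -0.0026, 0.0065, -0.3508]
```

View pics/z2.png

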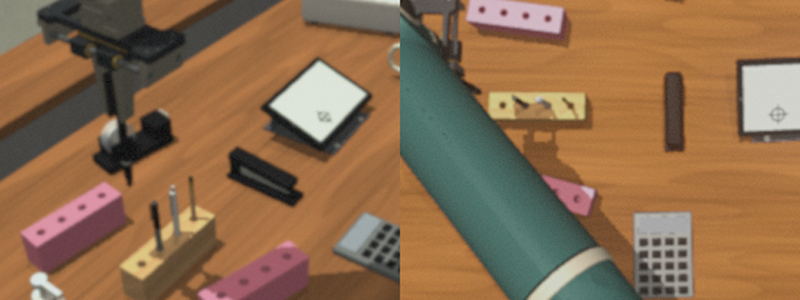

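The stylus is out of the well. Its nib is at about (189.6,228) in the side view, against a predicted (189.6,229). Moving across now.

Emit:
drive_tool:
  plan:
    - [0,0,0,0,0,-0.03,0.004]
    - [0,0,0,0,0,-0.075,0.004]
    - [0,0,0,0,0,-0.12,0.004]
    - [0,0,0,0,0,-0.165,0.004]
    - [0,0,0,0,0,-0.21,0.004]
    - [0,0,0,0,0,-0.255,0.004]
    - [0,0,0,0,0,-0.3,0.004]
    - [0,0,0,0,0,-0.34,0.004]

```text
time_s: 8.3
tcp_pos: [0.5714, -0.0421, 0.2848]
orientation: [-1.571, 0.002, 0.001]
force: [0.7, 0.5, -0.5]
grip_width: 0.0116
```

```bash
python3 - <<'E'
from h import *
p,Rc=tool();print(p)
Rt=frame(4.3,[-.341,-.0254,.940]); n=-Rt[:,1];T=np.array([.5707,-.186,.0458])
print(rel(T+n*.149,Rt))
E
```

```text
[ 0.57144067 -0.04213057  0.2848477 ]
[0.013, -0.0736, -0.3509, -0.0514, 0.0992, -0.1476]
```

Emit:
drive_tool:
  plan:
    - [0.002,-0.01,-0.05,-0.01,0,-0.02,0.004]
    - [0.004,-0.02,-0.1,-0.02,0,-0.045,0.004]
    - [0.006,-0.03,-0.16,-0.03,0.01,-0.07,0.004]
    - [0.008,-0.04,-0.22,-0.04,0.025,-0.095,0.004]
    - [0.01,-0.055,-0.28,-0.045,0.045,-0.12,0.004]
    - [0.012,-0.07,-0.33,-0.05,0.065,-0.14,0.004]
    - [0.013,-0.0736,-0.351,-0.0514,0.085,-0.1476,0.004]
    - [0.013,-0.0736,-0.351,-0.0514,0.099,-0.1476,0.004]

```text
time_s: 9.1
tcp_pos: [0.5182, -0.1888, 0.1842]
orientation: [-1.569, -0.348, 0.072]
force: [0.2, -0.1, 0.1]
grip_width: 0.0112
```

Emit:
drive_tool:
  plan:
    - [0,0,0,0,0,0,0.004]
    - [0,0,0,0,0,0,0.004]
    - [0,0,0,0,0,0,0.004]
    - [0,0,0,0,0,0,0.004]
    - [0,0,0,0,0,0,0.004]
    - [0,0,0,0,0,0,0.004]
    - [0,0,0,0,0,0,0.004]
    - [0,0,0,0,0,0,0.004]

```text
time_s: 9.9
tcp_pos: [0.5214, -0.1871, 0.1871]
orientation: [-1.571, -0.351, 0.076]
force: [0.1, 0.3, -0.3]
grip_width: 0.0111
```

```bash
python3 - <<'E'
from h import *
s=arm.state();p,Rc=tool();print(p,s["time_s"],s["force"],s["grip_width"])
Rt=frame(4.3,[-.341,-.0254,.940]); n=-Rt[:,1];T=np.array([.5707,-.186,.0458])
print(rel(T+n*.149,Rt))
a=grab("side","s3.png");b=grab("top","t3.png")
print(proj("side",[p+Rc[:,1]*.079,p,T]),proj("top",[p+Rc[:,1]*.079,p,T]))
c=lambda im,x,y,w,h: cv2.resize(im[y:y+h,x:x+w,::-1],(400,300),interpolation=cv2.INTER_CUBIC)
cv2.imwrite("pics/z3.png",np.hstack([c(a,270,100,120,90),c(b,320,160,120,90)]))
E
```

```text
[ 0.5213528  -0.18705495  0.18711347] 9.9 [ 0.05215633  0.30091604 -0.32757049] 0.011147775941569757
[-0.0005, 0.0013, 0.0023, -0.002, 0.0006, -0.0026]
[[334.65297631 162.77882046]
 [345.99979848 140.72679898]
 [326.39678177 181.10375486]] [[367.59349842 225.4174846 ]
 [373.18434174 233.82105905]
 [364.22572725 219.59114136]]
```

View pics/z3.png

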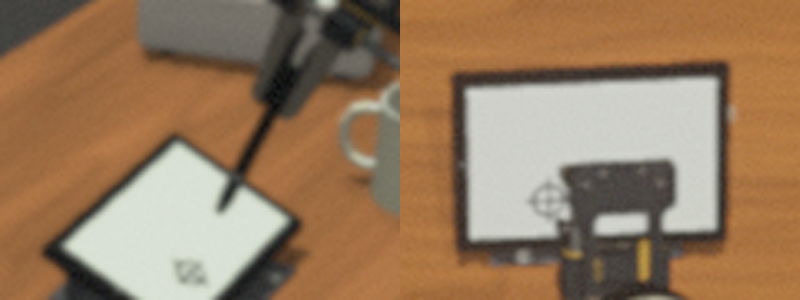

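In the side crop the nib shows at full-image (336.2,162.6), with the barrel direction as predicted. In the top view the gripper hides the nib. I'll move to a hover of about 15 mm and measure the nib against the cross in the same picture.

Emit:
drive_tool:
  plan:
    - [0,0,0,0,0,0,0.004]
    - [0,0,0.001,-0.001,0.01,-0.001,0.004]
    - [0,0,0.002,-0.002,0.02,-0.002,0.004]
    - [0,0,0.002,-0.002,0.03,-0.0025,0.004]
    - [0,0,0.002,-0.002,0.04,-0.0025,0.004]
    - [0,0,0.002,-0.002,0.05,-0.0025,0.004]
    - [0,0,0.002,-0.002,0.056,-0.0025,0.004]
    - [0,0,0.002,-0.002,0.056,-0.0025,0.004]

```text
time_s: 10.8
tcp_pos: [0.5386, -0.1876, 0.1326]
orientation: [-1.569, -0.348, 0.076]
force: [0.6, -0.5, -0.7]
grip_width: 0.0108
```

Emit:
drive_tool:
  plan:
    - [0,0,0,0,0,0,0.004]
    - [0,0,0,0,0,0,0.004]
    - [0,0,0,0,0,0,0.004]
    - [0,0,0,0,0,0,0.004]
    - [0,0,0,0,0,0,0.004]
    - [0,0,0,0,0,0,0.004]
    - [0,0,0,0,0,0,0.004]
    - [0,0,0,0,0,0,0.004]

```text
time_s: 11.6
tcp_pos: [0.5389, -0.1882, 0.1338]
orientation: [-1.571, -0.349, 0.076]
force: [0.3, 0.1, -0.5]
grip_width: 0.0115
```

```bash
cat > look.py <<'E'
from h import *
import sys
k=sys.argv[1]; s=arm.state();p,Rc=tool();print(p,s["time_s"],s["force"],s["grip_width"])
Rt=frame(4.3,[-.341,-.0254,.940]); n=-Rt[:,1];T=np.array([.5707,-.186,.0458])
nib=p+Rc[:,1]*.079
print("nib in tablet axes",Rt.T@(nib-T), "axis err deg",np.degrees(np.arccos(min(1,-Rc[:,1]@n))),"rel",rel(T+n*.094,Rt))
a=np.mean([arm.get_image("side") for _ in range(4)],0).astype(np.uint8)[:,:,::-1];b=np.mean([arm.get_image("top") for _ in range(4)],0).astype(np.uint8)[:,:,::-1]
cv2.imwrite(f"pics/s{k}.png",a);cv2.imwrite(f"pics/t{k}.png",b)
print(proj("side",[nib,p,T]).round(2).tolist(),proj("top",[nib,p,T]).round(2).tolist())
c=lambda im,x,y,w,h: cv2.resize(im[y:y+h,x:x+w],(400,300),interpolation=cv2.INTER_CUBIC)
cv2.imwrite(f"pics/z{k}.png",np.hstack([c(a,300,150,60,45),c(b,335,195,60,45)]))
E
python3 look.py 4
```

```text
[ 0.53886493 -0.18820961  0.13377896] 11.6 [ 0.30435332  0.13881976 -0.47794237] 0.011453138147474078
nib in tablet axes [ 0.00010973 -0.01458751  0.00020622] axis err deg 0.03645093389750162 rel [-0.0006, 0.0012, 0.0003, -0.0001, -0.0004, -0.0002]
[[328.22, 177.44], [338.97, 156.56], [326.4, 181.1]] [[365.03, 220.87], [370.2, 228.53], [364.23, 219.59]]
```

View pics/z4.png

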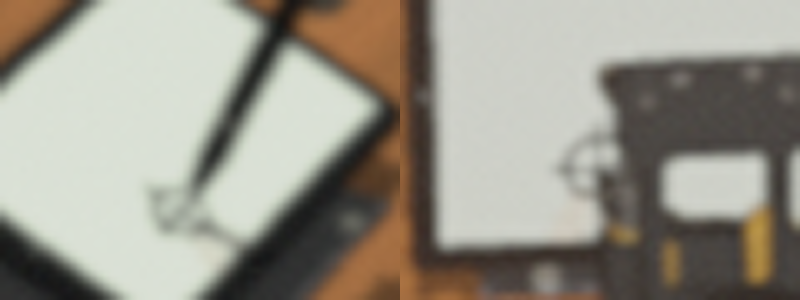

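```bash
cat > fit.py <<'E'
from h import *
def cen(f,x,y,r):
    g=cv2.imread("pics/"+f).mean(2)[y-r:y+r+1,x-r:x+r+1]; bg=np.percentile(g,75); w=np.clip(bg-8-g,0,None)
    yy,xx=np.mgrid[-r:r+1,-r:r+1]; return np.array([x+(w*xx).sum()/w.sum(),y+(w*yy).sum()/w.sum()])
cs=[cen(f,327,181,9) for f in("side0.png","s1.png","s2.png")]; ct=[cen(f,364,220,11) for f in("top0.png","t1.png","t2.png")]
print(np.round(cs,2),np.round(ct,2))
cs=np.mean(cs,0);ct=np.mean(ct,0); T,e=tri(cs,ct); print("T",T,e)
def axis(f,y0,y1,nib,p,x=300):
    g=cv2.imread("pics/"+f).mean(2); a,b=nib,p; rows=np.arange(y0,y1); o=[]
    for v in rows:
        u=a[0]+(b[0]-a[0])*(v-a[1])/(b[1]-a[1]); k=np.arange(int(u)-7,int(u)+9); w=np.clip(np.percentile(g[v,k],70)-25-g[v,k],0,None); o.append((w*k).sum()/w.sum()-u)
    return np.c_[rows,np.round(o,2)]
if __name__=="__main__":
    n=-frame(4.3,[-.341,-.0254,.940])[:,1]
    p=np.array([0.53886493,-0.18820961,0.13377896]); nib=p-n*.079
    print(axis("s4.png",158,177,*proj("side",[nib,p])).T)
    print("1mm moves px side:", [ (proj("side",nib+.001*v)-proj("side",nib)).round(2) for v in frame(4.3,n).T])
E
python3 fit.py
```

```text
[[329.4  183.99]
 [329.71 184.31]
 [329.59 184.18]] [[365.24 225.02]
 [365.22 225.08]
 [365.24 225.04]]
T [ 0.55947256 -0.18859104  0.03887373] [np.float64(0.0021146216185083766), np.float64(0.0021146216185084477)]
[[158.   159.   160.   161.   162.   163.   164.   165.   166.   167.
  168.   169.   170.   171.   172.   173.   174.   175.   176.  ]
 [  1.29   0.95   0.96   0.96   0.92   0.88   0.89   0.88   0.89   0.94
    0.93   0.88   0.9    0.93   0.97   1.01   1.1    1.04   0.98]]
1mm moves px side: [array([[-0.31, -0.21]]), array([[-0.13,  0.25]]), array([[-0.18,  0.18]])]
```

```bash
sed -i 's/181,9)/181,6)/; s/220,11)/220,8)/; s/bg-8-g/bg-12-g/' fit.py; python3 fit.py | head -8; python3 - <<'E'
from h import *
for f,b in(("s4.png",(319,174,16,16)),):
    print(cv2.imread("pics/"+f).mean(2).astype(int)[174:190,319:337])
print(cv2.imread("pics/side0.png").mean(2).astype(int)[174:190,319:337])
E
```

```text
[[326.63 181.58]
 [326.61 181.63]
 [326.6  181.63]] [[364.22 219.67]
 [364.22 219.73]
 [364.22 219.68]]
T [ 0.57043266 -0.186336    0.04409639] [np.float64(0.00024445403138788303), np.float64(0.0002444540313878243)]
[[158.   159.   160.   161.   162.   163.   164.   165.   166.   167.
  168.   169.   170.   171.   172.   173.   174.   175.   176.  ]
[[218 218 218 218 218 218 218 217 213 192 147  87  58  89 138 182 208 217]
 [218 218 218 217 218 218 218 216 209 179 126  77  81 128 173 202 214 217]
 [218 217 215 215 216 217 216 213 200 163 108  81 118 166 199 214 217 218]
 [218 216 209 203 204 205 205 202 186 150 108 114 156 194 212 217 218 218]
 [218 215 205 186 177 178 183 182 172 147 127 149 188 211 216 217 218 218]
 [218 215 208 182 161 168 182 186 174 152 146 175 204 215 217 218 218 219]
 [218 217 211 189 169 178 188 186 173 161 165 184 204 215 218 218 219 218]
 [217 218 212 192 175 184 185 172 162 170 181 187 197 212 217 217 218 218]
 [218 217 213 197 175 171 171 164 164 171 178 175 180 202 214 216 218 218]
 [217 218 215 205 182 157 153 163 173 170 157 147 155 180 202 211 215 216
[... 953 characters left out ...]
197 208 210 210 210 211]
 [209 210 204 183 169 177 178 165 156 161 175 181 188 202 212 211 211 211]
 [211 210 206 189 168 166 164 159 156 164 170 170 180 201 208 211 213 212]
 [213 211 208 198 172 150 147 156 166 164 152 149 167 195 209 211 211 212]
 [212 211 210 203 187 162 156 165 169 164 148 150 163 188 206 211 210 207]
 [210 212 210 209 202 190 187 189 186 180 175 179 183 190 205 211 208 197]
 [210 211 211 211 208 208 206 207 203 200 201 204 201 202 209 206 198 173]
 [210 211 211 212 213 210 211 211 209 212 210 208 209 207 207 196 172 133]
 [211 212 210 212 212 213 210 211 211 212 212 212 211 208 199 170 133  91]
 [210 210 212 211 211 210 211 212 211 212 210 211 209 199 174 137  90  55]]
```

```bash
python3 - <<'E'
from h import *
np.set_printoptions(linewidth=200)
a=cv2.imread("pics/t4.png").mean(2);b=cv2.imread("pics/top0.png").mean(2)
print((b*a[214:220,345:352].mean()/b[214:220,345:352].mean()-a).astype(int)[214:234,358:376])
z=cv2.resize(np.hstack([a[207:237,350:390],b[207:237,350:390]]),None,fx=10,fy=10,interpolation=cv2.INTER_CUBIC);cv2.imwrite("pics/z5.png",z)
E
```

```text
[[  0   1   0  -1   0   0   1   9  39  90 126 131 134 131 130 134 130 133]
 [  0   0   0   2  -1   0  -1   6  37  86 127 135 132 136 133 132 132 132]
 [ -1   0   0   0  -1  -1  -1   0  13  50 106 128 133 133 130 132 132 134]
 [ -1   4  -2   0   0   2   0   0   2  23  72 117 134 133 136 134 134 132]
 [  0   1  -1  -1   0  -2  -3  -1   3  23  56  96 119 126 129 131 121 103]
 [  1   1   0   0  -2  -3   0   0   8  27  43  63  96 114 126 128  98  55]
 [ -1   1   0  -1   0   5  16  33  44  49  51  75 100 127 134 122  75  28]
 [  0  -1  -1   0   3  14  38  89 102  86  79  96 127 136 138 121  66  17]
 [ -1   0   0   0   5  12  44 102 121  90  85 105 127 140 140 121  67  18]
 [  0   1   0   0   7  18  40  83  90  84  85  99 122 137 137 124  67  18]
 [  1   1   4   4   5   4  19  66  90 103 100 102 117 136 139 124  65  17]
 [  0   2   2   2   3  -1  17  76 120 121 111 106 121 136 139 126  77  30]
 [  2   2   6   4   1   0  23  76 130 133 119 109 122 136 138 131 107  73]
 [  4   4   5   7   0   4  25  69 114 129 118 110 122 140 138 138 132 121]
 [  4   5   4   6   3   9  29  67 105 114 109 108 121 142 137 139 139 143]
 [  4   3   5   6   4   8  39  83 102  97  90  86 104 123 130 130 126 131]
 [  4   6   3   2  -1  10  41  82  92  68  51  44  64  89  91  88  79  75]
 [  4   8   1   5   3   8  27  52  48  26   4   8  15  30  27  21   7  -8]
 [  4   7   8   3   1   1   7   5   0  -4  -7   0  -1  -3 -10  -5 -32 -41]
 [  9   5   1  -2  11   4  10   5  -8  -7  -8  -3  -2   0  -1 -21 -28 -39]][ WARN:0@0.517] global loadsave.cpp:1063 imwrite_ Unsupported depth image for selected encoder is fallbacked to CV_8U.
```

View pics/z5.png

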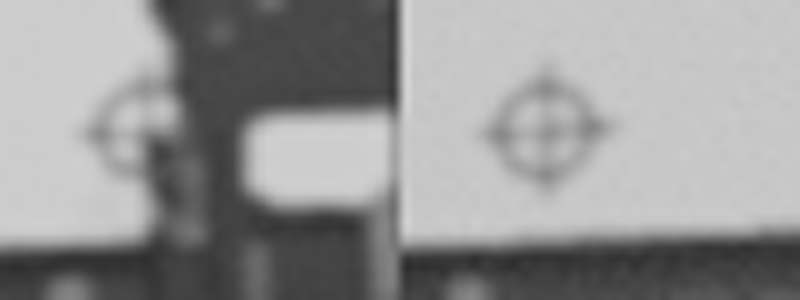

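Both views show the same offset: the nib is about 1.1 mm low in tablet x and 1.7 mm low in tablet y. I'll correct that and go down to about 6 mm hover.

Emit:
drive_tool:
  plan:
    - [0,0,0,0.0011,0,0.0017,0.004]
    - [0,0,0,0.0011,0.002,0.0017,0.004]
    - [0,0,0,0.0011,0.004,0.0017,0.004]
    - [0,0,0,0.0011,0.006,0.0017,0.004]
    - [0,0,0,0.0011,0.008,0.0017,0.004]
    - [0,0,0,0.0011,0.008,0.0017,0.004]
    - [0,0,0,0.0011,0.008,0.0017,0.004]
    - [0,0,0,0.0011,0.008,0.0017,0.004]

```text
time_s: 12.8
tcp_pos: [0.5425, -0.1863, 0.1267]
orientation: [-1.571, -0.349, 0.076]
force: [0.3, -0.0, 0.2]
grip_width: 0.0115
```

```bash
python3 look.py 6; cat > sil.py <<'E'
from h import *
import sys
k=sys.argv[1]; np.set_printoptions(linewidth=200)
for f,g,(x0,x1,y0,y1),r in((f"t{k}.png","top0.png",(360,372,215,228),(214,220,345,352)),(f"s{k}.png","side0.png",(321,334,174,185),(174,178,305,312))):
    a=cv2.imread("pics/"+f).mean(2);b=cv2.imread("pics/"+g).mean(2)
    q=a[r[0]:r[1],r[2]:r[3]].mean()/b[r[0]:r[1],r[2]:r[3]].mean(); print(f,x0,y0);print((b*q-a).astype(int)[y0:y1,x0:x1])
E
python3 sil.py 6
```

```text
[ 0.54253654 -0.18626751  0.12668966] 12.8 [ 0.32870936 -0.02954266  0.24604447] 0.011466618443478403
nib in tablet axes [ 0.00126991 -0.0066243   0.00186406] axis err deg 0.03538334440024108 rel [-0.0005, 0.0011, 0.0004, -0.0012, -0.0084, -0.0018]
[[326.53, 179.51], [337.18, 158.78], [326.4, 181.1]] [[363.88, 219.73], [368.95, 227.28], [364.23, 219.59]]
t6.png 360 215
[[  1   2  -2  -1   8  36  77 112 126 132 131 135]
 [  0   0  -1  -3   5  27  63  90 115 128 134 133]
 [ -2   1  -1   1   5  33  64  84  98 121 134 131]
 [  0  -2   0   1   8  32  69  93  87 107 125 125]
 [ -2   0   5  15  23  38  72  85  73  79 101 112]
 [ -1   5  23  48  62  73  90  91  75  89 107 122]
 [  0  14  46  83 105 117 114  98  88 110 132 127]
 [  0  16  54  91 108 112 103  78  83 120 141 133]
 [  0  11  44  82  93  94  76  71  91 122 138 135]
 [  2   8  27  47  58  83  83  83  97 123 138 132]
 [  3   8  26  41  60  94 106  98 107 124 135 134]
 [  6   9  25  41  68 100 113 100 103 117 137 134]
 [  3   6  13  43  75  97  99  96  98 116 130 137]]
s6.png 321 174
[[  0  -1   0   0   1   4  31  84 140 175 151 100  47]
 [  0  -1   1   2   0   9  42  97 156 168 127  69  27]
 [  0  -2   0   0   1  16  56 112 160 143  96  46  14]
 [ -1  -5  -1  -1   1  20  64 122 140 100  53  19   4]
 [ -3  -1  -1  -2   3  25  66 109  96  50  21   6   1]
 [ -1  -2   0   0   5  27  62  75  42  16   5   1   0]
 [ -2   0  -2  -2   4  24  46  33  12   3   0   0   0]
 [ -2  -3  -1   0   1  12  20  14   5   1  -3  -2   1]
 [ -1  -2  -3   0   0   7  14  21  13   6   5   5   0]
 [  0  -2  -4  -3  -1   4  18  30  24  17  19  20  13]
 [  0  -2   0  -1   1   3  11  22  22  27  36  39  37]]
```

```bash
cat > v.py <<'E'
import cv2,numpy as np,sys
k=sys.argv[1]; f=lambda n,x,y:cv2.resize(cv2.imread(f"pics/{n}{k}.png")[y:y+24,x:x+20],(400,480),interpolation=cv2.INTER_CUBIC)
cv2.imwrite(f"pics/v{k}.png",np.hstack([f("s",317,168),f("t",354,208)]))
E
python3 v.py 6
```

View pics/v6.png

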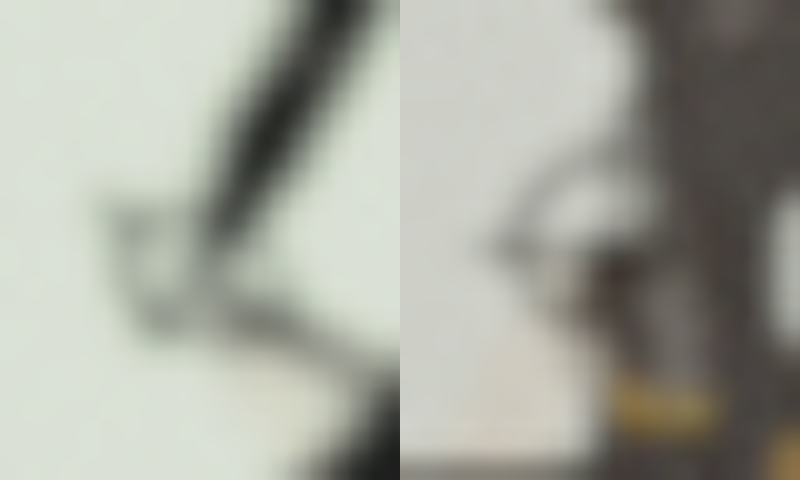

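```bash
python3 - <<'E'
from h import *
from fit import axis
np.set_printoptions(linewidth=200)
n=-frame(4.3,[-.341,-.0254,.940])[:,1]
p,Rc=tool(); nib=p-n*.079
print(axis("s6.png",160,179,*proj("side",[nib,p])).T)
for k in "46":
  for c in (0,2):
    print(k,"BGR"[c]);print(cv2.imread(f"pics/t{k}.png")[216:229,360:374,c])
E
```

```text
[[326.63 181.58]
 [326.61 181.63]
 [326.6  181.63]] [[364.22 219.67]
 [364.22 219.73]
 [364.22 219.68]]
T [ 0.57043266 -0.186336    0.04409639] [np.float64(0.00024445403138788303), np.float64(0.0002444540313878243)]
[[160.   161.   162.   163.   164.   165.   166.   167.   168.   169.   170.   171.   172.   173.   174.   175.   176.   177.   178.  ]
 [  0.92   0.89   0.9    0.92   0.94   0.92   0.92   0.9    0.94   0.99   1.     0.9    0.85   0.77   0.78   0.84   0.99   0.96   0.61]]
4 B
[[188 171 165 159 149 154 150 114  74  68  69  68  67  68]
 [171 166 178 182 170 178 178 145  92  67  64  66  66  67]
 [163 176 192 192 179 181 182 152  99  72  67  65  69  66]
 [154 175 188 183 162 161 159 136  99  75  64  66  66  72]
 [140 161 171 162 133 118 123 112  92  73  66  60  62  78]
 [154 171 182 166 124  82  81  90  83  74  65  60  62  80]
 [166 171 183 170 125  72  61  78  82  81  70  59  61  79]
 [172 158 156 148 117  76  72  83  93  94  74  61  62  79]
 [184 168 157 148 118  82  73  77  91  96  82  61  60  77]
 [191 187 183 177 143  91  64  74  88  93  77  60  62  75]
 [191 191 193 188
[... 1776 characters left out ...]
2 185 189 171 151 123  93  77  73  73  76  79 102]
 [168 182 198 194 173 153 124  92  78  72  71  74  95 141]
 [162 180 186 170 147 129 105  86  80  70  69  76 109 163]
 [147 162 156 126  95  87  85  80  79  72  69  74 113 166]
 [160 166 151 107  69  67  80  89  85  73  69  77 116 167]
 [172 165 144 101  72  75  92 102  94  77  66  75 114 167]
 [181 159 132  98  77  77  98 108  99  82  71  74 110 160]
 [198 179 150 119  93  79  93 108 105  88  73  74  98 139]
 [205 196 176 148 114  85  90 108 103  86  74  72  82 103]
 [206 202 185 161 129 103 100 110 108  91  72  73  74  79]
 [207 205 194 166 139 127 123 123 121  99  81  73  74  71]
 [207 208 198 163 132 131 133 131 130 108  81  69  73  72]]
```

```bash
cat > frc.py <<'E'
from h import *
F=[];P=[]
for i in range(12):
    arm.get_image("side"); s=arm.state(); F.append(s["force"]);P.append(s["tcp_pos"])
F=np.array(F);Rc=tool()[1]; print("F tool",(F@Rc).mean(0).round(3),"std",(F@Rc).std(0).round(2),"tcp",np.mean(P,0).round(5),s["time_s"],s["grip_width"])
E
python3 frc.py
```

```text
F tool [-0.019  0.365  0.065] std [0.53 0.35 0.51] tcp [ 0.54249 -0.18625  0.12663] 13.8 0.011399229682611667
```

Emit:
drive_tool:
  plan:
    - [0,0,0,-0.0003,0.001,-0.0004,0.004]
    - [0,0,0,-0.0003,0.002,-0.0004,0.004]
    - [0,0,0,-0.0003,0.003,-0.0004,0.004]
    - [0,0,0,-0.0003,0.004,-0.0004,0.004]
    - [0,0,0,-0.0003,0.004,-0.0004,0.004]
    - [0,0,0,-0.0003,0.004,-0.0004,0.004]
    - [0,0,0,-0.0003,0.004,-0.0004,0.004]
    - [0,0,0,-0.0003,0.004,-0.0004,0.004]

```text
time_s: 14.6
tcp_pos: [0.5436, -0.1866, 0.1228]
orientation: [-1.571, -0.349, 0.076]
force: [-0.0, 0.6, -0.4]
grip_width: 0.0114
```

```bash
python3 frc.py; python3 look.py 7|tail -2; python3 v.py 7
```

```text
F tool [ 0.06   0.142 -0.049] std [0.49 0.3  0.38] tcp [ 0.5436  -0.18658  0.12278] 15.2 0.011668254420462886
nib in tablet axes [ 0.00090893 -0.00257402  0.00153202] axis err deg 0.037636444636023586 rel [-0.0006, 0.0012, 0.0003, -0.0009, -0.0124, -0.0015]
[[326.17, 180.54], [336.79, 159.9], [326.4, 181.1]] [[363.77, 219.5], [368.82, 227.01], [364.23, 219.59]]
```

View pics/v7.png

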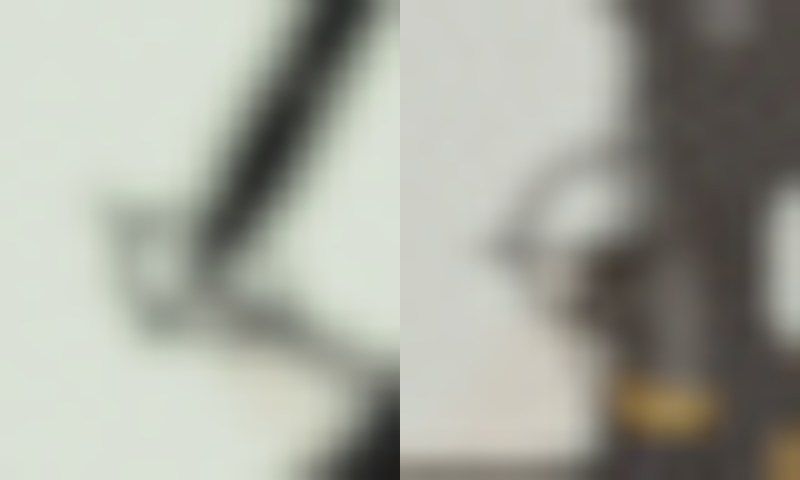

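Emit:
drive_tool:
  plan:
    - [0,0,0,0.0002,0.0005,-0.0004,0.004]
    - [0,0,0,0.0002,0.001,-0.0004,0.004]
    - [0,0,0,0.0002,0.0015,-0.0004,0.004]
    - [0,0,0,0.0002,0.002,-0.0004,0.004]
    - [0,0,0,0.0002,0.0025,-0.0004,0.004]
    - [0,0,0,0.0002,0.003,-0.0004,0.004]
    - [0,0,0,0.0002,0.003,-0.0004,0.004]
    - [0,0,0,0.0002,0.003,-0.0004,0.004]

```text
time_s: 16.4
tcp_pos: [0.5449, -0.1869, 0.12]
orientation: [-1.571, -0.349, 0.076]
force: [0.4, 0.4, -0.5]
grip_width: 0.0113
```

```bash
python3 frc.py
```

```text
F tool [-0.013  0.274 -0.087] std [0.42 0.36 0.5 ] tcp [ 0.54486 -0.18688  0.12004] 17.0 0.011570997980153095
```

Emit:
drive_tool:
  plan:
    - [0,0,0,0,0.0003,0,0.004]
    - [0,0,0,0,0.0006,0,0.004]
    - [0,0,0,0,0.0009,0,0.004]
    - [0,0,0,0,0.0012,0,0.004]
    - [0,0,0,0,0.0012,0,0.004]
    - [0,0,0,0,0.0012,0,0.004]
    - [0,0,0,0,0.0012,0,0.004]
    - [0,0,0,0,0.0012,0,0.004]

```text
time_s: 17.8
tcp_pos: [0.5453, -0.1868, 0.1189]
orientation: [-1.571, -0.349, 0.076]
force: [-0.6, -1.2, 0.2]
grip_width: 0.0114
```

```bash
python3 frc.py
```

```text
F tool [-0.085 -0.294  0.141] std [0.4  0.47 0.38] tcp [ 0.54527 -0.18684  0.1189 ] 18.4 0.0114561460445311
```

Light contact: about 0.5 N relative to the baseline. Before pressing further I'll check where the nib landed.

```bash
python3 look.py 8|tail -2; python3 v.py 8; python3 - <<'E'
from h import *
from fit import axis
p,Rc=tool(); print(axis("s8.png",160,179,*proj("side",[p+Rc[:,1]*.079,p])).T[1])
E
```

```text
nib in tablet axes [0.00112503 0.00161122 0.00107916] axis err deg 0.035423128081961304 rel [-0.0005, 0.0012, 0.0003, -0.0011, -0.0166, -0.001]
[[325.65, 181.46], [336.22, 160.91], [326.4, 181.1]] [[363.7, 219.04], [368.72, 226.49], [364.23, 219.59]]
[[326.63 181.58]
 [326.61 181.63]
 [326.6  181.63]] [[364.22 219.67]
 [364.22 219.73]
 [364.22 219.68]]
T [ 0.57043266 -0.186336    0.04409639] [np.float64(0.00024445403138788303), np.float64(0.0002444540313878243)]
[0.97 0.91 0.87 0.9  0.92 0.93 0.9  0.88 0.9  0.92 0.93 1.   0.96 0.86
 0.89 0.96 1.01 0.96 0.79]
```

View pics/v8.png

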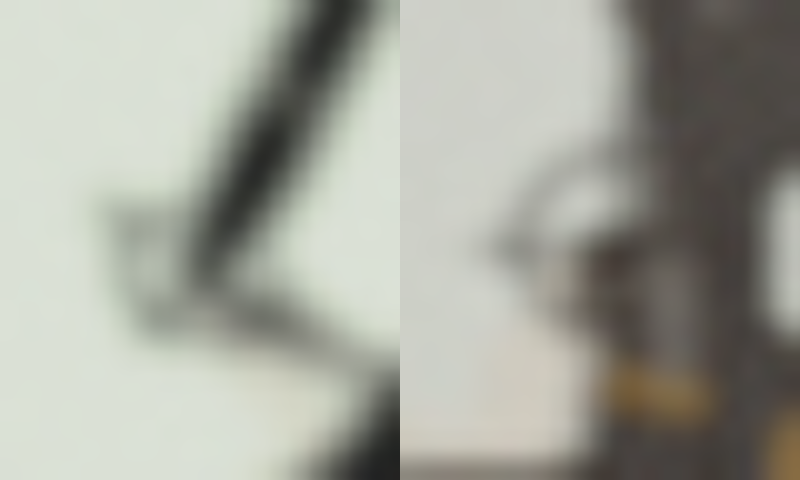

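At contact the side view shows the nib end at the cross. The barrel line passes within about 0.1 px (0.3 mm) of the cross centre. Now I'll press about 1.2 mm further.

Emit:
drive_tool:
  plan:
    - [0,0,0,0,0.0003,0,0.004]
    - [0,0,0,0,0.0006,0,0.004]
    - [0,0,0,0,0.0009,0,0.004]
    - [0,0,0,0,0.0012,0,0.004]
    - [0,0,0,0,0.0012,0,0.004]
    - [0,0,0,0,0.0012,0,0.004]
    - [0,0,0,0,0.0012,0,0.004]
    - [0,0,0,0,0.0012,0,0.004]

```text
time_s: 19.6
tcp_pos: [0.5457, -0.1868, 0.1178]
orientation: [-1.571, -0.349, 0.076]
force: [-0.7, -1.3, 0.8]
grip_width: 0.0115
```

```bash
python3 frc.py; python3 look.py 9|tail -2; python3 - <<'E'
import cv2,numpy as np
a=cv2.imread("pics/s9.png");b=cv2.imread("pics/t9.png")
c=lambda im,x,y,w,h: cv2.resize(im[y:y+h,x:x+w],(400,300),interpolation=cv2.INTER_CUBIC)
cv2.imwrite("pics/f9.png",np.vstack([np.hstack([c(a,150,120,240,180),c(b,130,130,240,180)]),np.hstack([c(a,290,130,80,60),c(b,330,180,80,60)])]))
E
```

```text
F tool [-0.234 -1.381  0.245] std [0.33 0.38 0.52] tcp [ 0.54567 -0.18681  0.11777] 20.2 0.01135919626636944
nib in tablet axes [0.00112237 0.002805   0.00109697] axis err deg 0.03491429007470473 rel [-0.0005, 0.0012, 0.0003, -0.0011, -0.0178, -0.001]
[[325.5, 181.77], [336.05, 161.23], [326.4, 181.1]] [[363.62, 218.93], [368.63, 226.37], [364.23, 219.59]]
```

View pics/f9.png

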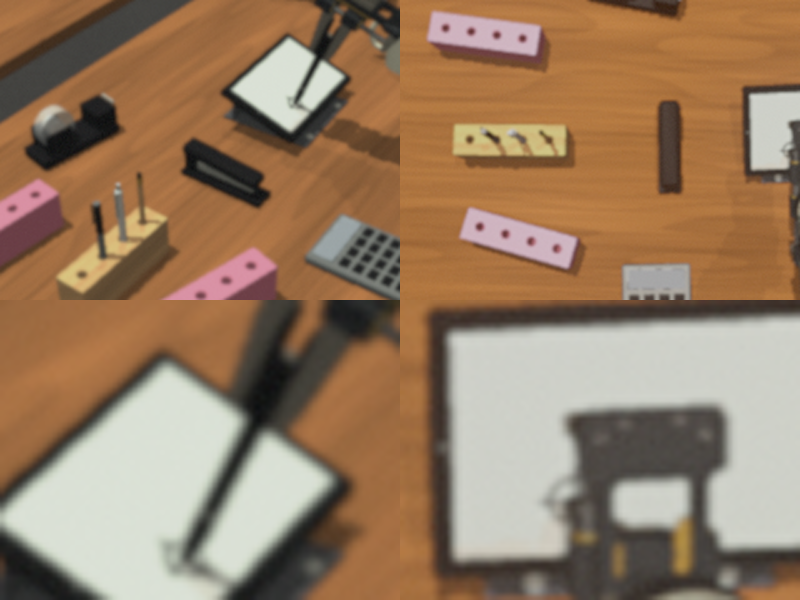

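The nib is on the cross at about 1.5 N, and the other pens, stapler and blocks are undisturbed. Handing in.

```bash
python3 -c "
from station import arm
print(arm.hand_in())"
```

```text
the job is handed in; nothing more can be done
None
```

I pulled the stylus from the end well and carried it over the other pens. I set it square to the glass and pressed its nib on the cross. The job was handed in at about 20.6 s with the stylus still gripped and pressed.

What the last checks showed:
- **Force:** about 1.4–1.6 N along the barrel, so the sprung nib gives roughly 1.5–1.8 mm of its 4 mm.
- **Squareness:** the tool is 0.04° off the glass normal I measured (tilt 19.9° against the stated 20°). The side view shows the barrel parallel to the tool, but it shows tilt along the tablet's long side only weakly.
- **Position:** the side view puts the nib on the cross, to about 0.5 mm. The top view, partly hidden by the gripper and its shadow, suggested up to about 1 mm off, and I left that difference uncorrected.
- **Surroundings:** the other pens, the stapler and the blocks look unmoved in the last pictures. I did not check the mug and pump bottle at the end; no move went near them.

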